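# Close the strap clamp over a chromatography column

## Robot

A 6-joint arm with a two-finger parallel gripper is mounted at the origin on the work surface. World frame = base frame: x ahead of the robot, y to its left, z up, the work surface at z = 0. Lengths are in m, angles in rad, forces in N, time in s.
With the tool pointing down it reaches from about 0.2 to 0.875 m from the base axis. Payload 3.4 kg.
Tool frame: the origin (TCP) lies at the very end of the fingers, on their centre line; the grasp point (between the pads) lies 19 mm behind it (robot.grip_point_offset is the distance from the TCP to the grasp point, in m); y points along the fingers, z is the direction in which the jaws open and shut, and the axes are right-handed (so a half turn about y gives the same grasp; the last joint's range is limited). The gripper opens to 94 mm and grips with 3 to 60 N. Pads are 16 mm wide; open, the fingers measure 119 mm over their backs; the gripper's body (75 mm by 177 mm) begins 78 mm behind the grasp point.
Start: joints at [-1.263, 0.276, 1.505, -0, 1.361, -0.121], TCP at [0.239, -0.523, 0.205] pointing down, gripper open.
Joint ranges: [-2.89, 2.89], [-0.75, 2.08], [0.22, 2.7], [-1.18, 4.32], [0.11, 2.71], [-2.7, 2.7]. Speed limits (rad/s): [2.57, 2.57, 3.14, 3.14, 3.14, 3.14].

## Interface

Orientations are given as a unit quaternion [w, x, y, z].
In Python, from station import robot gives the robot as it stands. The module is installed in compiled form; this text tells all that it offers.
- The arm moves only by the tool step_arm, never from a script. Its argument "increments" is a list of rows, each a list of 3 entries, a list of its own where there are three numbers: the opening, from 0 (shut) to 1 (fully open), then the shift along the tool's x, y, z in m, then the turn, a rotation vector about the tool's x, y, z in degrees. In form: [[gripper, [tx, ty, tz], [wx, wy, wz]], ...]. A call has 1 to 10 rows; each row shifts and turns the pose as measured when the row begins, along the tool's axes as they then stand; what a row does not reach is not made up. A row lasts 1/10 s, in which the tool goes at most 50 mm and 8.59 degrees, less where a joint would pass 70% of its speed; a pose out of reach is approached as far as the arm can. A call is refused whole if a number of a shift passes 0.05 or a number of a turn 8.59, either way. A call with a gripper value outside its range is refused whole. The fingers move at their own pace and stop on an object; "force" is the grip in N (left out, the last holds). Time passes only in rows, so rows that do not move let the fingers close. It gives the time, the measured TCP pose, the force and the opening at its end, in the units of the state.
- robot.get_obs(): the state, without advancing time (a new reading comes with each control period).
- robot.read_camera(name): name is "scene" or "side" or "wrist"; returns a dict with "pixels" (480x640x3 uint8, red, green, blue), "fx", "fy", "cx", "cy" (pixels), "k1" (the pictures are not rectified: a ray, as slopes to the right and down, at radius r is drawn at 1 + k1 r^2 times it, then the intrinsics apply), "world_from_camera" (4x4, takes a point from camera to world coordinates). Camera axes: x right, y down, z forward; pixel columns grow to the right and rows downward; lengths in m; the calibration is good to about 2 mm. A picture is of the moment at which its call begins. There is no depth.
- robot.finish_job(): hands the job in, once; it reports no verdict.
The state is a dict: "time": time; "joint_positions": joint angles; "qvel": joint speeds; "joint_efforts": joint torques, N m; "position": TCP position; "eef_rot": TCP orientation; "force": force on the tool from outside, world axes, zero at the start; "wrist_torque": the same for the moment, N m; "grip_width": opening from 0.0 (shut) to 1.0 (fully open).
Only numpy, scipy, OpenCV 4.12 (cv2) and the standard library are available. Lean on these libraries where they do the work, as an engineer would, in place of code of your own. Each camera call takes 0.05 s, during which the arm holds its last target.

## Task

Clamp the steel column that lies in its cradle: push the clamp strap round over the column until it meets its stop, and only then push the cam lever on the strap all the way down. Only push the strap and the lever, never grip them between the fingers; leave the column lying in its cradle and do not disturb the bottle, the jar or the wrench. Finish clear of everything with strap and lever left fully closed.

Things in the scene. Friction and masses are not known exactly. Their poses are not given: they have to be found in the camera images.
- clamp: Fixed aluminium base plate, 195 (x) by 210 (y) by 12 mm. Origin on the bench under the middle of the cradle; y axis along the column, x axis from the cradle to the strap's pivot post (at x = 55, y = 0 mm; nothing there above z = 70). Saddle tops at z = 38 mm. Rest block for the free end: x -96 to -76, y -26 to 18, top z = 50 mm, with a stop lug on its -y edge up to z = 63 mm.
- strap (a joint): Swing of the strap about the vertical post, rad: 0 = home across the column, at its stop, pointing along the clamp's -x; at 1.57 it points along the clamp's +y. Range 0 to 2.1, starts open at 1.25 to 1.85; friction 0.22 N m, stays where left. Flat steel bar 30 mm wide, reaching 145 mm from the pivot axis, underside at z = 51 mm, top at z = 65 mm.
- strap_pivot (a point): Point on the pivot axis at the height of the strap's top face (z = 65 mm). Fixed to the base, axes as clamp.
- strap_end (a point): Point on the strap's top face, in the middle of its width, 132 mm from the pivot axis and 13 mm from the free end. Turns with the strap; its x axis points along the strap from the free end to the pivot, z up.
- lever (a joint): Cam lever on the strap, rad: 0 = raised, leaning back 0.35 rad from vertical towards the pivot; 0.35 = upright; grows as it tips towards the strap's free end; 1.71 = fully down at its stop, along the strap, tip 12 degrees above level. Starts at 0 to 0.35. Friction 0.28 N m (4 to 5 N at the grip); stays where left.
- lever_hinge (a point): Axis of the lever's horizontal hinge, across the strap, 55 mm from the pivot axis, z = 60 mm. Moves with the strap, which carries the lever.
- lever_tip (a point): Middle of the lever's grey grip, 62 mm from the hinge axis. The grip is 26 mm wide (across the strap), 9 mm thick and 34 mm long; the lever's end is 74 mm from the hinge axis.
- column_center (a point): Middle of the loose steel column's axis: cylinder 25 mm in diameter, 168 mm long with end nuts of 29 mm, plus 10 mm white plugs, 0.4 kg, lying along the clamp's y axis in the saddles, axis at z = 32 mm. It stays there.
- bottle: Loose glass bottle with blue cap, 60 mm in diameter, 115 mm tall, standing beside the clamp. Origin at the centre of its underside. To be left alone.
- jar: Loose amber jar with white lid, 44 mm in diameter, 55 mm tall, standing beside the clamp. Origin at the centre of its underside. To be left alone.
- wrench: Loose steel wrench, 150 mm long, lying on the bench in front of the clamp. To be left alone.

How it is judged:
On the way, in this order (a step that is already met when the one before it is completed fails the run):
1. the strap is swung home over the column while the lever is still raised (value of joint strap below 0.07 rad and value of joint lever below 0.9 rad), for 0.2 s.
2. the lever is pushed fully down with the strap home (value of joint strap below 0.07 rad and value of joint lever above 1.6 rad), for 0.2 s.
At the end, for the whole second after the job is handed in: Strap within 0.07 rad of its stop, lever within 0.11 rad of its down stop, column within 12 mm of where it lay and at rest (all of step 2 and distance of column_center from where it was at the start of the episode below 0.012 m and linear speed of column below 0.02 m/s); the robot touches nothing.
It fails at once if the lever is pushed down before the strap is over the column (value of joint lever above 0.9 rad and value of joint strap above 0.15 rad).
It fails at once if the column is lifted or shoved out of place (20 mm) (distance of column_center from where it was at the start of the episode above 0.02 m).
It fails at once if the strap is gripped between the fingers (y of the grasp point in the frame of strap_end between -0.008 and 0.008 m and x of the grasp point in the frame of strap_end between -0.012 and 0.12 m and z of the grasp point in the frame of strap_end between -0.03 and 0 m).
It fails at once if the lever's grip is taken between the fingers (distance between the grasp point and lever_tip below 0.008 m).
It fails at once if the bottle, jar or wrench is disturbed (moved 30 mm or tipped) (distance of any of bottle, jar, wrench from where it was at the start of the episode above 0.03 m or angle between any of bottle, jar's own z axis and vertical above 0.4 rad).
It also fails if it takes over 51 s, if anything falls off the work surface, if the arm or the gripper's body presses on something with over 40 N, if the wrist force passes 120 N, or if a joint passes its speed limit or range.

## Working session

There is one attempt and no reset: what is moved stays moved. The work goes in short steps, Python scripts to look and compute and a tool call to move; the robot and the scene stay as the last step left them, time stands still between calls to the robot, and variables do not carry over. Pictures are saved under pics/ and viewed, and the job is handed in when it is done.

Besides the shell and the picture viewer there is one more tool, called after "Emit:" in YAML: its name, and indented under it one key for each argument. step_arm: Moves the arm, as the interface text tells. Its arguments: {"type":"object","properties":{"increments":{"type":"array"},"force":{"type":"number"}},"required":["increments"]}

```bash
mkdir -p pics; python3 - <<'E'
from station import robot
import cv2
o=robot.get_obs()
for k,v in o.items(): print(k,v)
for n in ("scene","side","wrist"):
    c=robot.read_camera(n); cv2.imwrite(f"pics/{n}0.png",c["pixels"][:,:,::-1]); print(n,c["fx"],c["fy"],c["cx"],c["cy"],c["k1"]); print(c["world_from_camera"].round(3))
E
```

```text
time 0.0
joint_positions [-1.26296063e+00  2.76574309e-01  1.50612549e+00  7.26544090e-06
  1.36071511e+00 -1.21001517e-01]
qvel [-0.00087622 -0.0020044   0.00109154 -0.00021155  0.00116754  0.00046778]
joint_efforts [-4.87612797e-04 -4.04582620e+01 -2.37228101e+01  7.01658055e-02
  3.46471975e-02 -1.42435165e-04]
position [ 0.23891305 -0.52237964  0.20461961]
eef_rot [ 0.15039956 -0.15051475  0.69155574 -0.69027237]
force [-1.06717767 -0.68383037  0.75505293]
wrist_torque [ 0.01270923 -0.04157399 -0.03917738]
grip_width 0.9991001468763774
scene 477.2231193736553 477.2231193736553 319.2889562587903 233.1836181768727 -0.11485504816685438
[[ 0.493  0.596 -0.634  0.959]
 [ 0.87  -0.338  0.36  -0.298]
 [-0.    -0.729 -0.685  0.543]
 [ 0.     0.     0.     1.   ]]
side 514.4014026224604 514.4014026224604 326.07379027912384 233.32429234457254 -0.14043113856813638
[[-0.95  -0.205  0.236  0.375]
 [-0.312  0.591 -0.744  0.526]
 [ 0.013 -0.781 -0.625  0.598]
 [ 0.     0.     0.     1.   ]]
wrist 408.11870350913375 408.11870350913375 319.08471789552846 246.57907429849453 0.027538133388753987
[[ 0.415 -0.885 -0.213  0.298]
 [-0.91  -0.404 -0.095 -0.495]
 [-0.002  0.233 -0.973  0.384]
 [ 0.     0.     0.     1.   ]]
```

View pics/scene0.png

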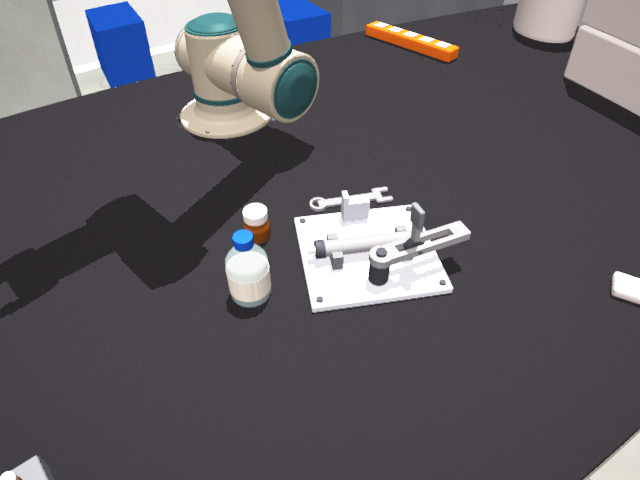

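View pics/side0.png

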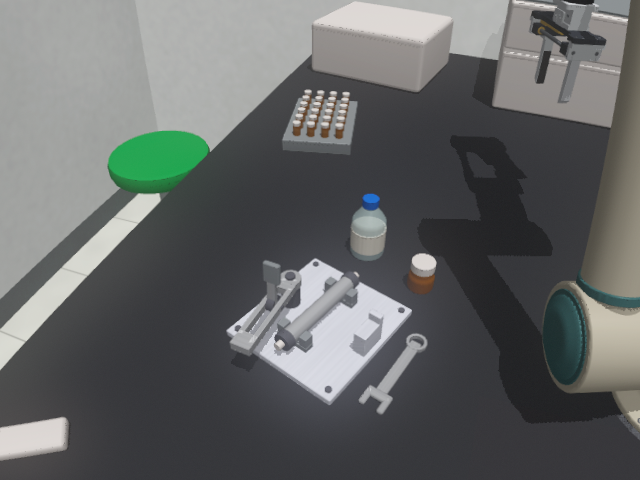

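View pics/wrist0.png

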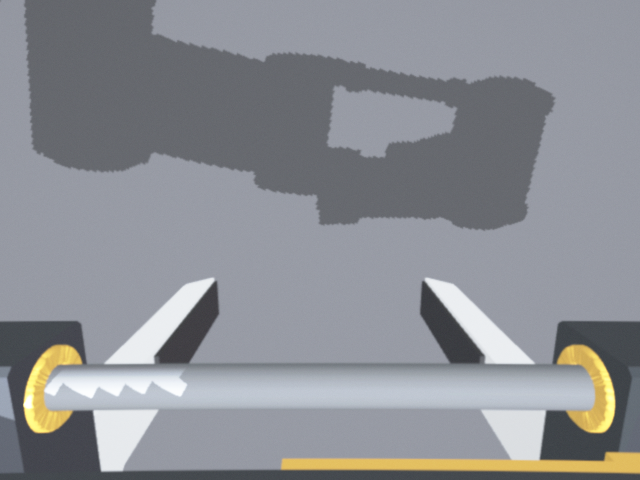

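The scene view shows the plate's corners near (296,213), (413,208), (447,296) and (314,305). The pivot is near (381,253), the strap's end near (467,232) and the lever's grip near (417,215). The jar and bottle stand left of the plate, and the wrench lies behind it on the robot's side. The side view shows the pivot at (291,278), the strap's end at (243,342) and the lever tip at (272,268). Next I measure these points.

```bash
cat > h.py <<'E'
import numpy as np, cv2
from station import robot
def und(c,u,v):
    xd=np.array([(u-c["cx"])/c["fx"],(v-c["cy"])/c["fy"]]); x=xd.copy()
    for _ in range(20): x=xd/(1+c["k1"]*(x@x))
    return x
def ray(c,p):
    x=und(c,*p); T=c["world_from_camera"]; return T[:3,3],T[:3,:3]@np.array([x[0],x[1],1.])
def plane(c,p,z):
    o,d=ray(c,p); return o+d*(z-o[2])/d[2]
def tri(cs,ps):
    A=np.zeros((3,3));b=np.zeros(3)
    for c,p in zip(cs,ps):
        o,d=ray(c,p); d=d/np.linalg.norm(d); M=np.eye(3)-np.outer(d,d); A+=M;b+=M@o
    return np.linalg.solve(A,b)
def proj(c,P):
    T=np.linalg.inv(c["world_from_camera"]); q=T[:3,:3]@P+T[:3,3]; x=q[:2]/q[2]; x=x*(1+c["k1"]*(x@x))
    return x[0]*c["fx"]+c["cx"],x[1]*c["fy"]+c["cy"]
E
python3 - <<'E'
from h import *
a=robot.read_camera("scene"); b=robot.read_camera("side")
for n,c,(x,y,w,h) in (("scene",a,(280,170,200,150)),("side",b,(215,230,220,190))):
    im=np.ascontiguousarray(c["pixels"][y:y+h,x:x+w,::-1])
    g=im.min(axis=2); m=(g>190).astype(np.uint8)
    cn=max(cv2.findContours(m,0,2)[0],key=cv2.contourArea)
    q=cv2.approxPolyDP(cv2.convexHull(cn),4,True)[:,0]+[x,y]
    print(n,cv2.contourArea(cn),[(tuple(p),plane(c,p,.012).round(3)[:2]) for p in q.tolist()])
    s=4 if w<=200 else 3.6
    cv2.imwrite(f"pics/{n}_z.png",cv2.resize(im,None,fx=3.15 if n=="side" else 4,fy=3.15 if n=="side" else 4,interpolation=cv2.INTER_CUBIC))
E
```

```text
scene 11279.0 [((411, 205), array([0.484, 0.156])), ((451, 291), array([0.669, 0.087])), ((313, 311), array([ 0.6  , -0.104])), ((294, 218), array([ 0.414, -0.038])), ((343, 190), array([0.39 , 0.074])), ((386, 187), array([0.42 , 0.147]))]
side 6865.5 [((410, 309), array([ 0.414, -0.036])), ((329, 400), array([0.483, 0.159])), ((260, 353), array([0.6  , 0.117])), ((274, 332), array([0.596, 0.075])), ((360, 283), array([ 0.503, -0.067]))]
```

View pics/scene_z.png

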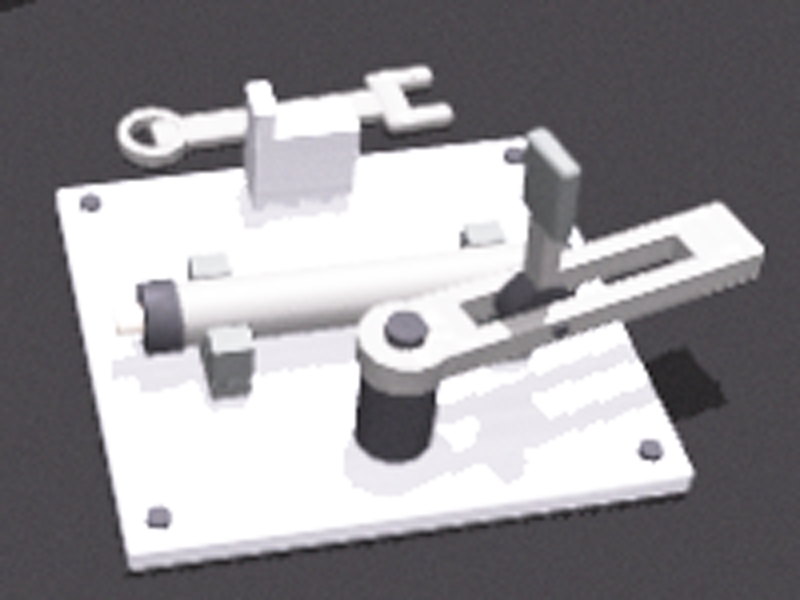

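View pics/side_z.png

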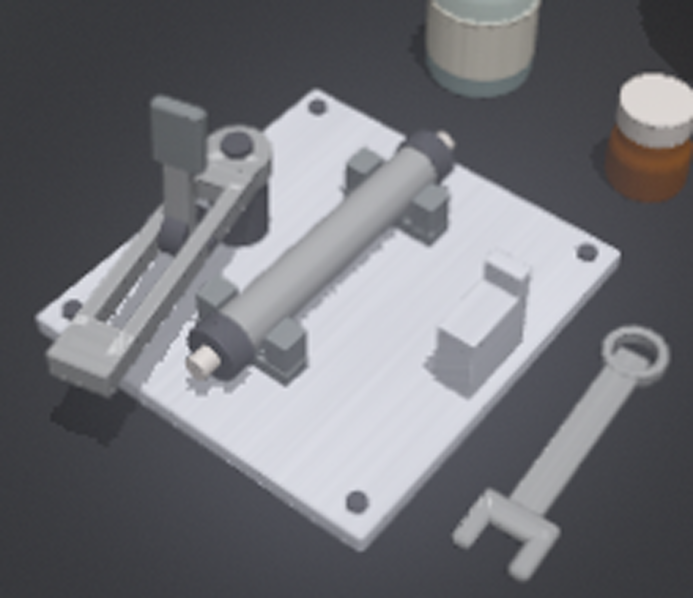

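```bash
python3 - <<'E'
from h import *
a=robot.read_camera("scene"); b=robot.read_camera("side")
A=lambda x,y:(280+x/4,170+y/4); B=lambda x,y:(215+x/3.15,230+y/3.15)
pv=tri([a,b],[A(407,325),B(237,144)]); print("pivot tri",pv, plane(a,A(407,325),.069),plane(b,B(237,144),.069))
P0=np.array([.414,-.037]);P1=np.array([.4835,.1575]); ey=(P1-P0)/np.linalg.norm(P1-P0)
print("ey",ey,np.degrees(np.arctan2(ey[1],ey[0])))
for p in [(60,190),(130,553),(690,472)]: print(plane(a,A(*p),.012)[:2])
for p in [(319,89),(620,254),(360,540)]: print("side",plane(b,B(*p),.012)[:2])
for p in [(718,203),(763,250)]: print("end",plane(a,A(*p),.065)[:2])
for p in [(50,357),(116,376)]: print("end side",plane(b,B(*p),.065)[:2])
lt=tri([a,b],[A(552,140),B(180,102)]); print("lever top",lt)
lt=tri([a,b],[A(552,170),B(180,135)]); print("lever mid",lt)
ex=np.array([ey[1],-ey[0]])
O=pv[:2]-.055*ex; print("origin",O,"column mid ends",O+ey*.094,O-ey*.094)
for n,(x,y) in dict(lug=(-.086,-.026)).items(): print(n,O+x*ex+y*ey)
# others
print("jar",plane(a,(257,238),0)," bottle",plane(a,(250,300),0))
for n,c in(("a",a),("b",b)):
  print(n,[tuple(np.round(proj(c,np.array([*(O+x*ex+y*ey),z])),1)) for x,y,z in [(0,.094,.032),(0,-.094,.032),(-.096,-.026,.063)]])
E
```

```text
pivot tri [0.59410922 0.00925213 0.06813593] [0.59519719 0.00887848 0.069     ] [0.59344875 0.00974333 0.069     ]
ey [0.33648975 0.94168713] 70.33684590139846
[ 0.41348703 -0.03548539]
[ 0.59568777 -0.10269455]
[0.66524536 0.09273595]
side [ 0.59051806 -0.10115468]
side [ 0.41075041 -0.03338909]
side [0.48218349 0.16124237]
end [0.59756728 0.1523652 ]
end [0.62591798 0.1493626 ]
end side [0.62212105 0.15247542]
end side [0.59191506 0.1523909 ]
lever top [0.59859559 0.05840006 0.13538863]
lever mid [0.59771996 0.06210378 0.1197883 ]
origin [0.54231642 0.02775906] column mid ends [0.57394646 0.11627765] [ 0.51068639 -0.06075953]
lug [0.4525826  0.03221332]
jar [ 0.41557262 -0.10762876  0.        ]  bottle [ 0.52976536 -0.17013538  0.        ]
a [(np.float64(428.0), np.float64(235.3)), (np.float64(309.4), np.float64(250.0)), (np.float64(341.1), np.float64(190.2))]
b [(np.float64(276.4), np.float64(348.3)), (np.float64(355.2), np.float64(275.5)), (np.float64(384.1), np.float64(314.9))]
```

```bash
cat >> h.py <<'E'
from scipy.spatial.transform import Rotation as R
def pose():
    o=robot.get_obs(); q=o["eef_rot"]; return o,np.array(o["position"]),R.from_quat([q[1],q[2],q[3],q[0]])
PV=np.array([.594,.009]); EY=np.array([.3365,.9417]); EX=np.array([EY[1],-EY[0]])
def sp(q,r,side):  # point at radius r along strap at angle q, side metres on trailing side
    d=-np.cos(q)*EX+np.sin(q)*EY; n=np.array([d[1],-d[0]]); return PV+r*d+side*n
E
python3 - <<'E'
from h import *
o,p,r=pose(); M=r.as_matrix(); print(M.round(3)); 
d=-EX; Z=np.array([*d,0])
for s in(1,-1):
    Y=np.array([0,0,-1.]); z=s*Z; x=np.cross(Y,z); W=np.column_stack([x,Y,z]); print(s,np.degrees((r.inv()*R.from_matrix(W)).as_rotvec()))
print(sp(1.33,.115,.05), M.T@(np.array([*sp(1.33,.115,.06),.205])-p))
for q in np.arange(1.33,-.1,-.19): print(round(q,2),sp(q,.115,.0).round(3))
E
```

```text
[[-0.909 -0.     0.416]
 [-0.416  0.    -0.909]
 [-0.    -1.    -0.   ]]
1 [1.41409690e-02 1.34234601e+02 1.97029816e-02]
-1 [ 1.59158470e-02 -4.57653968e+01 -1.14229158e-02]
[0.65549401 0.1182885 ] [-6.53935769e-01  4.61466903e-04 -4.04862354e-01]
1.33 [0.606 0.123]
1.14 [0.584 0.124]
0.95 [0.562 0.12 ]
0.76 [0.542 0.112]
0.57 [0.524 0.1  ]
0.38 [0.508 0.085]
0.19 [0.495 0.067]
0.0 [0.486 0.048]
```

Emit:
step_arm:
  increments:
    - [0, [-0.042, 0, -0.026], [0, 0, 0]]
    - [0, [-0.042, 0, -0.026], [0, 0, 0]]
    - [0, [-0.042, 0, -0.026], [0, 0, 0]]
    - [0, [-0.042, 0, -0.026], [0, 0, 0]]
    - [0, [-0.042, 0, -0.026], [0, 0, 0]]
    - [0, [-0.042, 0, -0.026], [0, 0, 0]]
    - [0, [-0.042, 0, -0.026], [0, 0, 0]]
    - [0, [-0.042, 0, -0.026], [0, 0, 0]]
    - [0, [-0.042, 0, -0.026], [0, 0, 0]]
    - [0, [-0.042, 0, -0.026], [0, 0, 0]]

```text
time: 1.35
position: [0.5173, -0.1119, 0.2044]
eef_rot: [-0.147, 0.145, -0.69, 0.694]
force: [0.9, -1.0, 0.8]
grip_width: 0.186
```

Emit:
step_arm:
  increments:
    - [0, [0, 0, 0], [0, -8, 0]]
    - [0, [0, 0, 0], [0, -8, 0]]
    - [0, [0, 0, 0], [0, -8, 0]]
    - [0, [0, 0, 0], [0, -8, 0]]
    - [0, [0, 0, 0], [0, -8, 0]]
    - [0, [0, 0, 0], [0, -8, 0]]
    - [0, [0, 0, 0], [0, 0, 0]]

```text
time: 2.05
position: [0.5213, -0.1029, 0.2041]
eef_rot: [-0.429, 0.427, -0.561, 0.565]
force: [0.5, 0.1, -0.2]
grip_width: 0.005
```

```bash
cat > rel.py <<'E'
from h import *
import sys
o,p,r=pose(); M=r.as_matrix(); print("t",round(o["time"],2),"p",p.round(4),"F",np.round(o["force"],1),"g",round(o["grip_width"],3),"j",np.round(o["joint_positions"],2)); print(M.round(3))
x=np.array([0.,-1,0]); Z=np.array([*EX,0]); W=np.column_stack([np.cross([0,0,-1.],Z),[0,0,-1.],Z]); print("rot left",np.degrees((r.inv()*R.from_matrix(W)).as_rotvec()).round(2))
def to(x,y,z): print((x,y,z),"shift",(M.T@(np.array([x,y,z])-p)).round(4))
E
python3 -c "
from rel import *
to(*sp(1.33,.115,.06),.205)"
```

```text
t 2.05 p [ 0.5213 -0.1029  0.2041] F [ 0.5  0.1 -0.2] g 0.005 j [-0.33  0.21  1.6  -0.    1.33 -0.05]
[[-0.268  0.005  0.963]
 [-0.963 -0.003 -0.268]
 [ 0.001 -1.     0.006]]
rot left [-0.33  4.12  0.06]
(np.float64(0.6654417880780895), np.float64(0.1172663144597863), 0.205) shift [-0.2508 -0.0008  0.0799]
```

Emit:
step_arm:
  increments:
    - [0, [-0.042, 0, 0.0135], [0, 4, 0]]
    - [0, [-0.042, 0, 0.0135], [0, 0, 0]]
    - [0, [-0.042, 0, 0.0135], [0, 0, 0]]
    - [0, [-0.042, 0, 0.0135], [0, 0, 0]]
    - [0, [-0.042, 0, 0.0135], [0, 0, 0]]
    - [0, [-0.042, 0, 0.0135], [0, 0, 0]]
    - [0, [0, 0, 0], [0, 0, 0]]

```text
time: 2.75
position: [0.6881, 0.1127, 0.2033]
eef_rot: [-0.4, 0.397, -0.582, 0.587]
force: [-0.8, 0.1, -0.0]
grip_width: 0.004
```

```bash
python3 -c "
from rel import *
to(*sp(1.33,.115,.06),.054)"
```

```text
t 2.75 p [0.6881 0.1127 0.2033] F [-0.8  0.1 -0. ] g 0.004 j [ 0.07  0.46  1.22 -0.    1.45  0.44]
[[-0.365  0.007  0.931]
 [-0.931 -0.004 -0.365]
 [ 0.001 -1.     0.008]]
rot left [-0.45 -1.76  0.09]
(np.float64(0.6654417880780895), np.float64(0.1172663144597863), 0.054) shift [ 0.0038  0.1492 -0.0239]
```

Emit:
step_arm:
  increments:
    - [0, [0, 0.04, 0], [0, -1.7, 0]]
    - [0, [0, 0.04, 0], [0, 0, 0]]
    - [0, [0, 0.035, 0], [0, 0, 0]]
    - [0, [0, 0.02, 0], [0, 0, 0]]
    - [0, [0, 0.01, 0], [0, 0, 0]]
    - [0, [0, 0, 0], [0, 0, 0]]

```text
time: 3.35
position: [0.6892, 0.1102, 0.0547]
eef_rot: [-0.405, 0.402, -0.577, 0.584]
force: [0.4, 0.1, -0.5]
grip_width: 0.0
```

```bash
python3 -c "
from rel import *
to(*sp(1.33,.115,.06),.054)
c=robot.read_camera('side');cv2.imwrite('pics/side1.png',c['pixels'][:,:,::-1])"
```

```text
t 3.35 p [0.6892 0.1102 0.0547] F [ 0.4  0.1 -0.5] g 0.0 j [ 0.06  0.56  1.44 -0.01  1.14  0.42]
[[-0.349  0.008  0.937]
 [-0.937 -0.007 -0.349]
 [ 0.003 -1.     0.01 ]]
rot left [-0.58 -0.74  0.2 ]
(np.float64(0.6654417880780895), np.float64(0.1172663144597863), 0.054) shift [ 0.0017  0.0004 -0.0247]
```

View pics/side1.png

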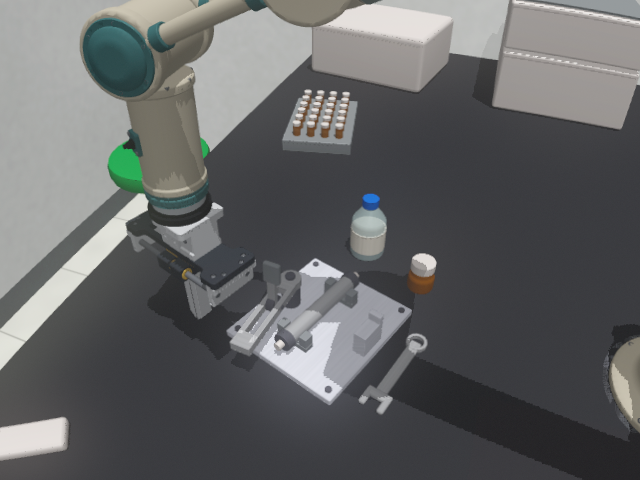

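Emit:
step_arm:
  increments:
    - [0, [0.002, 0.001, -0.012], [0, -0.7, 0]]
    - [0, [0.002, 0, -0.012], [0, 0, 0]]
    - [0, [0.002, 0, -0.012], [0, 0, 0]]
    - [0, [0.002, 0, -0.012], [0, 0, 0]]
    - [0, [0.001, 0, -0.01], [0, 0, 0]]
    - [0, [0.001, 0, -0.01], [0, 0, 0]]

```text
time: 4.0
position: [0.6248, 0.1237, 0.0609]
eef_rot: [-0.412, 0.4, -0.572, 0.586]
force: [2.0, -1.2, 0.6]
grip_width: 0.002
```

```bash
cat >> rel.py <<'E'
v=p[:2]-PV; print("clamp rel pivot",(v@EX).round(4),(v@EY).round(4))
E
python3 -c "
from rel import *
c=robot.read_camera('scene');cv2.imwrite('pics/scene1.png',c['pixels'][:,:,::-1])"
```

```text
t 4.0 p [0.6248 0.1237 0.0609] F [ 2.  -1.2  0.6] g 0.002 j [ 0.09  0.46  1.6  -0.01  1.06  0.44]
[[-0.341  0.026  0.94 ]
 [-0.94  -0.006 -0.34 ]
 [-0.003 -1.     0.027]]
rot left [-1.53 -0.25 -0.16]
clamp rel pivot -0.0096 0.1184
```

View pics/scene1.png

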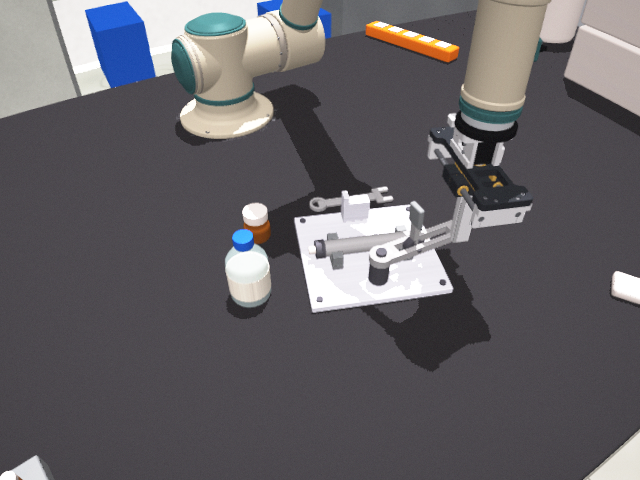

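Emit:
step_arm:
  increments:
    - [0, [0, 0.007, 0], [-1.5, 0, 0]]
    - [0, [0, 0.002, 0], [0, 0, 0]]

```text
time: 4.25
position: [0.6261, 0.1249, 0.0554]
eef_rot: [-0.409, 0.404, -0.578, 0.579]
force: [1.1, -0.5, -0.4]
grip_width: 0.005
```

Emit:
step_arm:
  increments:
    - [0, [0.002, 0, -0.012], [0, 0, 0]]
    - [0, [0.002, 0, -0.012], [0, 0, 0]]
    - [0, [0.004, 0, -0.012], [0, 0, 0]]
    - [0, [0, 0, 0], [0, 0, 0]]

```text
time: 4.65
position: [0.5873, 0.1294, 0.0545]
eef_rot: [-0.409, 0.404, -0.578, 0.58]
force: [0.2, 0.5, -1.2]
grip_width: 0.004
```

```bash
python3 -c "
from rel import *"
```

```text
t 4.65 p [0.5873 0.1294 0.0545] F [ 0.2  0.5 -1.2] g 0.004 j [0.1  0.43 1.67 0.   1.03 0.44]
[[-0.339  0.009  0.941]
 [-0.941  0.003 -0.339]
 [-0.005 -1.     0.007]]
rot left [-0.41 -0.16 -0.3 ]
clamp rel pivot -0.0468 0.1111
```

Emit:
step_arm:
  increments:
    - [0, [0.007, 0, -0.01], [0, 0, 0]]
    - [0, [0.007, 0, -0.01], [0, 0, 0]]
    - [0, [0.007, 0, -0.009], [0, 0, 0]]
    - [0, [0.007, 0, -0.008], [0, 0, 0]]
    - [0, [0.009, 0, -0.007], [0, 0, 0]]
    - [0, [0.009, 0, -0.007], [0, 0, 0]]
    - [0, [0, 0, 0], [0, 0, 0]]

```text
time: 5.35
position: [0.5192, 0.1032, 0.0537]
eef_rot: [-0.41, 0.402, -0.578, 0.579]
force: [-0.1, 1.0, -0.3]
grip_width: 0.005
```

```bash
python3 -c "
from rel import *
c=robot.read_camera('scene');cv2.imwrite('pics/scene2.png',c['pixels'][:,:,::-1])"
```

```text
t 5.35 p [0.5192 0.1032 0.0537] F [-0.1  1.  -0.3] g 0.005 j [0.06 0.33 1.84 0.01 0.96 0.4 ]
[[-0.339  0.011  0.941]
 [-0.941  0.005 -0.339]
 [-0.008 -1.     0.008]]
rot left [-0.48 -0.17 -0.46]
clamp rel pivot -0.1021 0.0635
```

View pics/scene2.png

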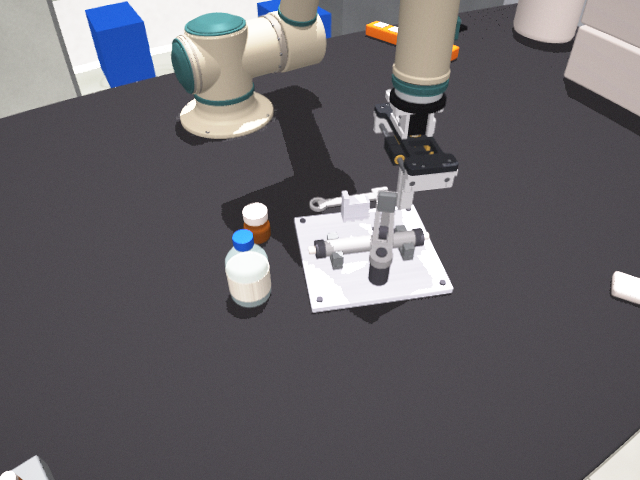

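The strap now points about 20° short of home, at pixel (385,200) for the lever and strap end, and the lever is still upright. I keep pushing.

Emit:
step_arm:
  increments:
    - [0, [0.009, 0, -0.003], [0, 0, 0]]
    - [0, [0.009, 0, -0.003], [0, 0, 0]]
    - [0, [0.008, 0, -0.002], [0, 0, 0]]
    - [0, [0.006, 0, 0], [0, 0, 0]]
    - [0, [0.005, 0, 0], [0, 0, 0]]

```text
time: 5.9
position: [0.4969, 0.0707, 0.053]
eef_rot: [0.41, -0.402, 0.58, -0.578]
force: [0.1, 2.3, 1.3]
grip_width: 0.007
```

```bash
python3 -c "
from rel import *"
```

```text
t 5.9 p [0.4969 0.0707 0.053 ] F [0.1 2.3 1.3] g 0.007 j [-0.    0.3   1.89  0.01  0.94  0.34]
[[-0.34   0.008  0.94 ]
 [-0.94   0.008 -0.341]
 [-0.01  -1.     0.004]]
rot left [-0.25 -0.25 -0.6 ]
clamp rel pivot -0.1122 0.0255
```

Emit:
step_arm:
  increments:
    - [0, [0.004, 0, 0], [0, 0, 0]]
    - [0, [0.004, 0, 0], [0, 0, 0]]

```text
time: 6.1
position: [0.4962, 0.0691, 0.0532]
eef_rot: [0.412, -0.395, 0.585, -0.577]
force: [3.5, 17.4, -1.7]
grip_width: 0.006
```

Emit:
step_arm:
  increments:
    - [0, [0.004, 0, 0], [0, 0, 0]]
    - [0, [0.004, 0, 0], [0, 0, 0]]

```text
time: 6.3
position: [0.4964, 0.0693, 0.0533]
eef_rot: [0.415, -0.388, 0.59, -0.574]
force: [2.8, 13.7, -1.0]
grip_width: 0.003
```

```bash
python3 -c "
from rel import *"
```

```text
t 6.3 p [0.4964 0.0693 0.0533] F [ 2.8 13.7 -1. ] g 0.003 j [-0.03  0.29  1.91  0.05  0.93  0.3 ]
[[-0.355  0.019  0.935]
 [-0.934  0.039 -0.356]
 [-0.043 -0.999  0.004]]
rot left [-0.25 -1.17 -2.48]
clamp rel pivot -0.1123 0.0239
```

Force rose to 17 N with no further motion, so the strap is on its stop. I back off and look.

Emit:
step_arm:
  increments:
    - [0, [-0.02, 0, 0], [0, 0, -2]]
    - [0, [-0.02, 0, 0], [0, -1, 0]]
    - [0, [0, -0.04, 0], [0, 0, 0]]
    - [0, [0, -0.045, 0], [0, 0, 0]]
    - [0, [0, -0.03, 0], [0, 0, 0]]
    - [0, [0, 0, 0], [0, 0, 0]]

```text
time: 6.9
position: [0.509, 0.1035, 0.1701]
eef_rot: [-0.406, 0.408, -0.578, 0.578]
force: [0.3, -0.2, -0.6]
grip_width: 0.006
```

```bash
python3 -c "
from rel import *
for n,(x,y,w,h) in (('scene',(280,160,200,150)),('side',(215,230,220,165))):
  c=robot.read_camera(n);cv2.imwrite(f'pics/{n}3.png',cv2.resize(c['pixels'][y:y+h,x:x+w,::-1],None,fx=3.5,fy=3.5,interpolation=cv2.INTER_CUBIC))"
```

```text
t 6.9 p [0.509  0.1035 0.1701] F [ 0.3 -0.2 -0.6] g 0.006 j [ 0.07  0.22  1.68 -0.    1.25  0.41]
[[-0.337 -0.002  0.941]
 [-0.941 -0.001 -0.337]
 [ 0.002 -1.    -0.001]]
rot left [ 0.06 -0.06  0.11]
clamp rel pivot -0.1118 0.0604
```

View pics/scene3.png

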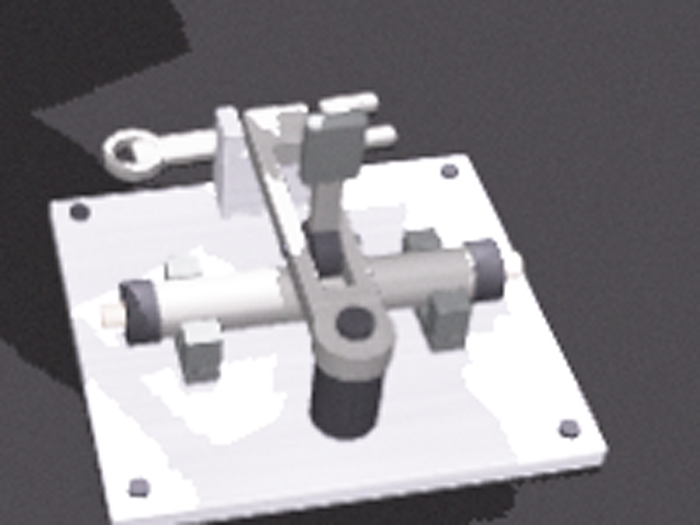

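View pics/side3.png

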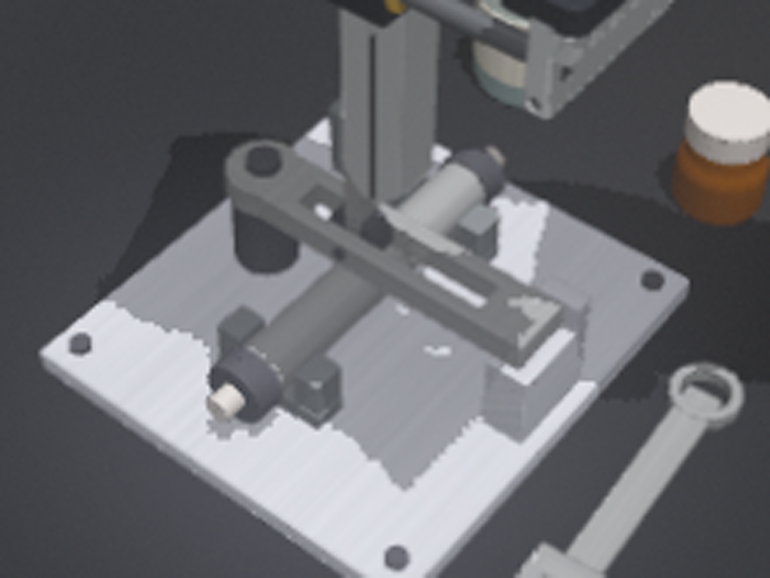

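The strap lies along the clamp's x axis against the lug, with its end over the rest block. The lever is still upright and the column is in place. Next I go behind the lever, over the pivot.

Emit:
step_arm:
  increments:
    - [0, [0, 0, 0.035], [0, 0, 0]]
    - [0, [0, 0, 0.035], [0, 0, 0]]
    - [0, [0, 0, 0.025], [0, 0, 0]]
    - [0, [0.02, 0, 0.005], [0, 0, 0]]
    - [0, [0.03, 0, 0], [0, 0, 0]]
    - [0, [0.01, 0, 0], [0, 0, 0]]
    - [0, [0, 0, 0], [0, 0, 0]]

```text
time: 7.7
position: [0.5731, 0.0079, 0.1497]
eef_rot: [0.396, -0.419, 0.585, -0.571]
force: [0.4, -0.4, -0.5]
grip_width: 0.004
```

```bash
python3 -c "
from rel import *
to(*(PV-.012*EX),.108)"
```

```text
t 7.7 p [0.5731 0.0079 0.1497] F [ 0.4 -0.4 -0.5] g 0.004 j [-0.1   0.33  1.57 -0.01  1.28  0.24]
[[-0.337 -0.038  0.941]
 [-0.941 -0.003 -0.337]
 [ 0.016 -0.999 -0.034]]
rot left [ 1.97 -0.04  0.89]
clamp rel pivot -0.0193 -0.008
(np.float64(0.5826996), np.float64(0.013038), 0.108) shift [-0.0087  0.0413  0.0087]
```

Emit:
step_arm:
  increments:
    - [0, [-0.009, 0, 0.009], [2, 0, 0.9]]
    - [0, [0, 0.02, 0], [0, 0, 0]]
    - [0, [0, 0.02, 0], [0, 0, 0]]
    - [0, [0, 0, 0], [0, 0, 0]]

```text
time: 8.1
position: [0.5834, 0.0167, 0.1055]
eef_rot: [0.407, -0.407, 0.58, -0.577]
force: [0.3, 0.5, -0.4]
grip_width: 0.007
```

```bash
python3 -c "
from rel import *
to(*(PV-.012*EX),.108)
for n,(x,y,w,h) in (('side',(215,200,220,165)),):
  c=robot.read_camera(n);cv2.imwrite(f'pics/{n}4.png',cv2.resize(c['pixels'][y:y+h,x:x+w,::-1],None,fx=3.5,fy=3.5,interpolation=cv2.INTER_CUBIC))"
```

```text
t 8.1 p [0.5834 0.0167 0.1055] F [ 0.3  0.5 -0.4] g 0.007 j [-0.09  0.36  1.64  0.    1.14  0.25]
[[-0.338 -0.002  0.941]
 [-0.941  0.003 -0.338]
 [-0.003 -1.    -0.003]]
rot left [ 0.15 -0.08 -0.15]
clamp rel pivot -0.0125 0.0037
(np.float64(0.5826996), np.float64(0.013038), 0.108) shift [ 0.0037 -0.0025  0.0005]
```

View pics/side4.png

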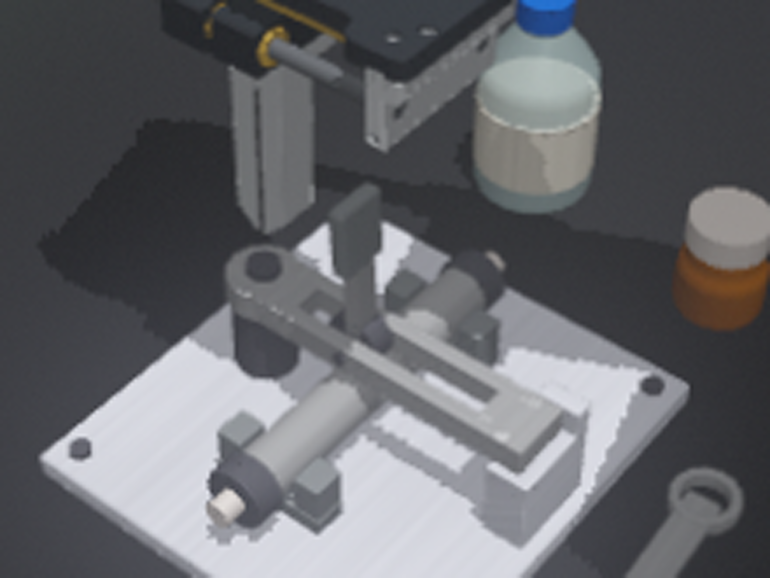

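The closed finger stands behind the lever, at about (275,215) in the zoomed crop, and the grip is at (355,230). I now push the lever along its arc.

Emit:
step_arm:
  increments:
    - [0, [0.004, 0, -0.009], [0, 0, 0]]
    - [0, [0, -0.003, -0.009], [0, 0, 0]]
    - [0, [0, -0.003, -0.009], [0, 0, 0]]
    - [0, [0, -0.002, -0.009], [0, 0, 0]]
    - [0, [0, 0, -0.007], [0, 0, 0]]

```text
time: 8.65
position: [0.5459, 0.0277, 0.119]
eef_rot: [-0.412, 0.403, -0.575, 0.581]
force: [4.1, -1.5, -1.9]
grip_width: 0.003
```

```bash
python3 -c "
from rel import *"
```

```text
t 8.65 p [0.5459 0.0277 0.119 ] F [ 4.1 -1.5 -1.9] g 0.003 j [-0.08  0.29  1.71  0.    1.12  0.26]
[[-0.337  0.015  0.941]
 [-0.942  0.001 -0.337]
 [-0.006 -1.     0.014]]
rot left [-0.82 -0.02 -0.33]
clamp rel pivot -0.0516 0.0015
```

Emit:
step_arm:
  increments:
    - [0, [0, 0.005, -0.007], [-0.8, 0, 0]]
    - [0, [0, 0.005, -0.007], [0, 0, 0]]
    - [0, [0, 0.005, -0.007], [0, 0, 0]]
    - [0, [0, 0.006, -0.006], [0, 0, 0]]

```text
time: 9.05
position: [0.5224, 0.0374, 0.1018]
eef_rot: [-0.412, 0.403, -0.577, 0.579]
force: [2.5, -1.0, 5.7]
grip_width: 0.005
```

```bash
python3 -c "
from rel import *
for n,(x,y,w,h) in (('side',(215,200,220,165)),):
  c=robot.read_camera(n);cv2.imwrite(f'pics/{n}5.png',cv2.resize(c['pixels'][y:y+h,x:x+w,::-1],None,fx=3.5,fy=3.5,interpolation=cv2.INTER_CUBIC))"
```

```text
t 9.05 p [0.5224 0.0374 0.1018] F [ 2.5 -1.   5.7] g 0.005 j [-0.07  0.27  1.78  0.01  1.07  0.27]
[[-0.337  0.012  0.941]
 [-0.942  0.005 -0.337]
 [-0.009 -1.     0.01 ]]
rot left [-0.57 -0.03 -0.51]
clamp rel pivot -0.077 0.0026
```

View pics/side5.png

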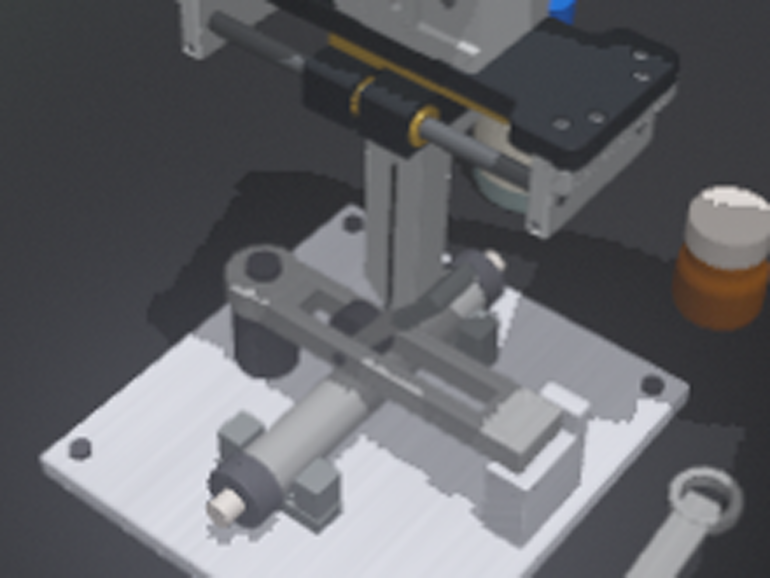

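The lever is about halfway down, with the grip in front of the finger near (430,300). I continue down the arc.

Emit:
step_arm:
  increments:
    - [0, [0.002, 0.006, -0.006], [0, 0, 0]]
    - [0, [0, 0.007, -0.005], [0, 0, 0]]
    - [0, [0, 0.007, -0.003], [0, 0, 0]]
    - [0, [0, 0.006, -0.002], [0, 0, 0]]

```text
time: 9.5
position: [0.5033, 0.0436, 0.075]
eef_rot: [0.411, -0.402, 0.579, -0.578]
force: [2.6, -1.3, 4.8]
grip_width: 0.002
```

```bash
python3 -c "
from rel import *"
```

```text
t 9.5 p [0.5033 0.0436 0.075 ] F [ 2.6 -1.3  4.8] g 0.002 j [-0.06  0.28  1.86  0.01  1.    0.28]
[[-0.338  0.01   0.941]
 [-0.941  0.009 -0.338]
 [-0.012 -1.     0.006]]
rot left [-0.35 -0.08 -0.66]
clamp rel pivot -0.0971 0.0021
```

Emit:
step_arm:
  increments:
    - [0, [0.001, 0.004, -0.002], [0, 0, 0]]
    - [0, [0, 0.004, 0], [0, 0, 0]]

```text
time: 9.7
position: [0.5033, 0.0442, 0.0731]
eef_rot: [-0.413, 0.4, -0.578, 0.579]
force: [-9.3, 1.0, 44.1]
grip_width: 0.005
```

Emit:
step_arm:
  increments:
    - [0, [0, 0.004, 0], [0, 0, 0]]

```text
time: 9.8
position: [0.5035, 0.0445, 0.0733]
eef_rot: [-0.414, 0.4, -0.578, 0.579]
force: [-6.4, -0.0, 34.6]
grip_width: 0.005
```

```bash
python3 -c "
from rel import *"
```

```text
t 9.8 p [0.5035 0.0445 0.0733] F [-6.4 -0.  34.6] g 0.005 j [-0.06  0.28  1.87  0.01  0.98  0.28]
[[-0.338  0.018  0.941]
 [-0.941  0.01  -0.338]
 [-0.016 -1.     0.013]]
rot left [-0.77 -0.08 -0.9 ]
clamp rel pivot -0.0972 0.003
```

The lever is on its stop: 35–44 N with no motion. Now I retreat straight up and move aside.

Emit:
step_arm:
  increments:
    - [0, [0, -0.02, 0], [0, 0, 0]]
    - [0, [0, -0.04, 0], [0, 0, 0]]
    - [0, [0, -0.045, 0], [0, 0, 0]]
    - [0, [0, -0.045, 0], [0, 0, 0]]
    - [0, [-0.04, -0.01, 0], [0, 0, 0]]
    - [0, [-0.045, 0, 0], [0, 0, 0]]
    - [0, [-0.045, 0, 0], [0, 0, 0]]
    - [0, [-0.045, 0, 0], [0, 0, 0]]
    - [0, [-0.03, 0, 0], [0, 0, 0]]
    - [0, [0, 0, 0], [0, 0, 0]]

```text
time: 10.8
position: [0.5499, 0.242, 0.23]
eef_rot: [0.398, -0.413, 0.589, -0.57]
force: [0.4, -0.0, -0.4]
grip_width: 0.003
```

```bash
python3 -c "
from rel import *
for n,(x,y,w,h) in (('scene',(280,160,200,150)),('side',(215,200,220,165))):
  c=robot.read_camera(n);cv2.imwrite(f'pics/{n}6.png',cv2.resize(c['pixels'][y:y+h,x:x+w,::-1],None,fx=3.5,fy=3.5,interpolation=cv2.INTER_CUBIC))
  cv2.imwrite(f'pics/{n}6f.png',c['pixels'][:,:,::-1])"
```

```text
t 10.8 p [0.5499 0.242  0.23  ] F [ 0.4 -0.  -0.4] g 0.003 j [0.29 0.32 1.38 0.02 1.47 0.63]
[[-0.343 -0.033  0.939]
 [-0.94   0.01  -0.342]
 [ 0.002 -0.999 -0.035]]
rot left [ 1.99 -0.37  0.09]
clamp rel pivot -0.12 0.2046
```

View pics/scene6.png

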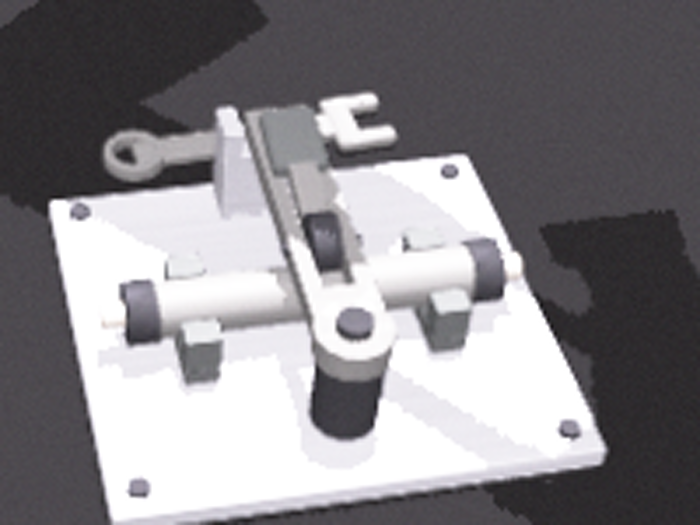

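View pics/side6.png

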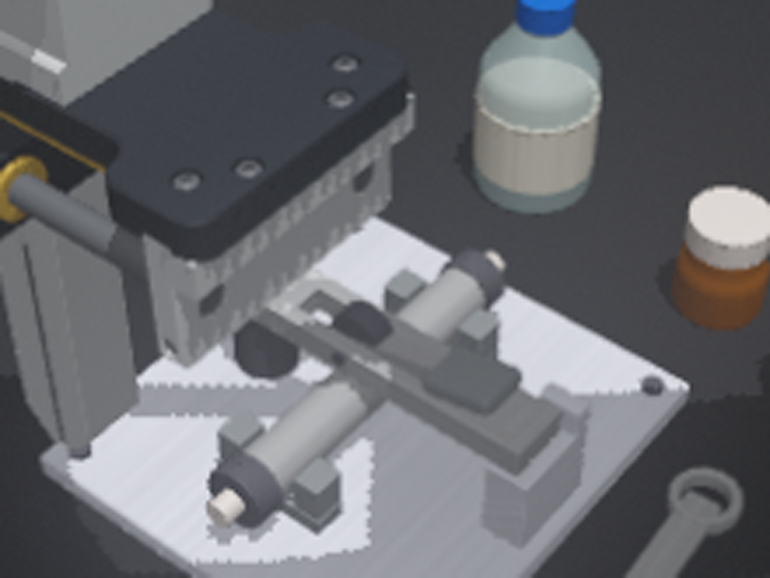

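View pics/scene6f.png

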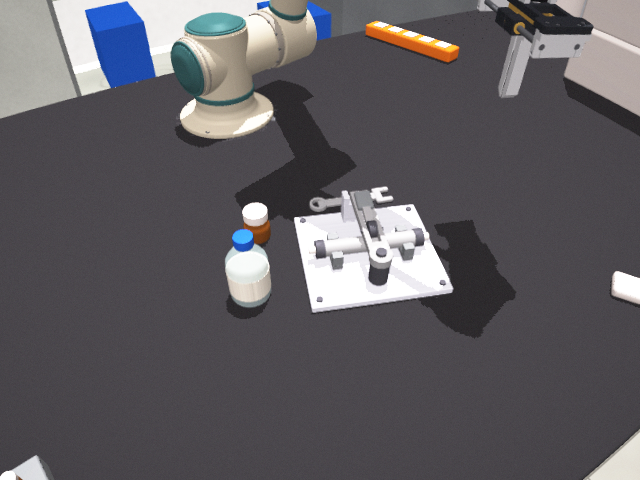

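```bash
python3 -c "
from h import *
for n,(x,y) in (('scene',(280,160)),('side',(215,200))):
  c=robot.read_camera(n)
  for t in (1.2,1.36):
    for w in (-.013,.013):
      for s in (.045,.074):
        r=.055+s*np.sin(t)-.0045*np.cos(t);z=.06+s*np.cos(t)+.0045*np.sin(t)
        u,v=proj(c,np.array([*(PV-r*EX+w*EY),z])); print(n,t,w,s,round((u-x)*3.5),round((v-y)*3.5))
"
```

```text
scene 1.2 -0.013 0.045 270 149
scene 1.2 -0.013 0.074 257 92
scene 1.2 0.013 0.045 328 142
scene 1.2 0.013 0.074 314 86
scene 1.36 -0.013 0.045 268 157
scene 1.36 -0.013 0.074 254 106
scene 1.36 0.013 0.045 325 150
scene 1.36 0.013 0.074 310 100
side 1.2 -0.013 0.045 462 327
side 1.2 -0.013 0.074 519 339
side 1.2 0.013 0.045 424 364
side 1.2 0.013 0.074 481 377
side 1.36 -0.013 0.045 467 342
side 1.36 -0.013 0.074 526 363
side 1.36 0.013 0.045 429 379
side 1.36 0.013 0.074 488 402
```

The grip's corners, seen at (260,112) and (312,105) in the scene crop and (520,372) and (485,408) in the side crop, agree with the fully-down pose to a few zoomed pixels. They do not fit a pose 0.16 rad short. Handing in.

```bash
python3 -c "
from station import robot
print(robot.finish_job())"
```

```text
the job is handed in; nothing more can be done
None
```

The clamp is closed: I pushed the strap home first, then pushed the lever fully down. I used only the outside of the closed fingers and never gripped anything. The job was handed in at about 11 s of the 51 s allowed; the system gives no verdict.

- **Strap:** I swung it from about 1.33 rad until it met its stop, where the force rose to about 17 N with no further motion. The pictures show it against the lug, with the lever still raised at that point.
- **Lever:** I pushed it down its arc until it met its stop, where the force read 35–44 N with no further motion. In both final views the grip's corners match the fully-down pose to about 10 zoomed pixels (3 image pixels), and do not fit a pose 0.16 rad short.
- **Rest of the scene:** By eye in the final pictures, the column, bottle, jar and wrench are where they started; I did not measure their positions again.
- **Robot:** It ended well clear with the tool at z = 0.23 m, reading about zero contact force.

No check failed. The tool rose about 6 mm on the first approach to the strap, and I corrected that before pushing on.

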